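# Take the grease filter out of a hood unit for soaking

## Robot

A 6-joint arm with a two-finger parallel gripper is mounted at the origin on the work surface. World frame = base frame: x ahead of the robot, y to its left, z up, the work surface at z = 0. Lengths are in mm, angles in rad, forces in N, time in s.
With the tool pointing down it reaches from about 300 to 775 mm from the base axis. Payload 14.6 kg.
Tool frame: the origin (TCP) lies at the very end of the fingers, on their centre line; the grasp point (between the pads) lies 19 mm behind it; z points along the fingers, y is the line along which they close (so a half turn about z gives the same grasp; the last joint's range is limited). The gripper opens to 94 mm and grips with 3 to 60 N. Pads are 16 mm wide; open, the fingers measure 119 mm over their backs; the gripper's body (75 mm by 177 mm) begins 78 mm behind the grasp point.
Start: joints at [1.056, 0.3, 1.521, -0, 1.321, -0.067], TCP at [238.137, 495.762, 205.446] pointing down, gripper open.
Joint ranges: [-3.03, 3.03], [-0.79, 2.21], [0.23, 2.52], [-1.04, 4.18], [0, 3.07], [-2.55, 2.55]. Speed limits (rad/s): [2.22, 2.22, 2.57, 3.14, 3.14, 3.14].

## Interface

Orientations are given as [roll, pitch, yaw] about the fixed x, y, z axes, in that order (R = Rz(yaw) Ry(pitch) Rx(roll)).
In Python, from cell import manip, optics gives the robot as it stands.
- The arm moves only by the shell command python3 -m crank 'ROWS' [FORCE]. ROWS is JSON, a list of rows, each a list of 7 numbers: the opening in per cent of the stroke, from 0 (shut) to 100 (fully open), then the shift along the tool's x, y, z in mm, then the turn, a rotation vector about the tool's x, y, z in rad. A call has 1 to 10 rows; each row is the pose to reach, as a shift and turn from the pose commanded when the call began, along the tool's axes at that moment; what a row does not reach only later rows make up. A row lasts 1/10 s, in which the tool goes at most 50 mm and 8.59 degrees, less where a joint would pass 70% of its speed; a pose out of reach is approached as far as the arm can. A call with a gripper value outside its range is refused whole. The fingers move at their own pace and stop on an object; FORCE is the grip in N (left out, the last holds). Time passes only in rows, so rows that repeat a pose let the fingers close. It gives the time, the measured TCP pose, the force, the opening and the grip force at its end, in the units of the state.
- manip.read_state(): the state, without advancing time (a new reading comes with each control period).
- optics.camera(name): name is "scene" or "top" or "wrist"; returns (picture, depth): 400x640x3 uint8, red, green, blue; 400x640 float32, mm along the optical axis (not along the pixel's ray), 0 where there is no reading.
- optics.calibration(name): a dict with "camera_matrix" (3x3 intrinsics, pixels), "R" (3x3) and "t" (3): a world point X has camera coordinates R X + t. Camera axes: x right, y down, z forward; pixel columns grow to the right and rows downward; lengths in mm; the calibration is good to about 2 mm. A picture is of the moment at which its call begins: read the wrist's pose just before it. calibration takes no time and is no camera call; for the wrist camera it gives the pose at the moment of the call.
- manip.sign_off(): hands the job in; it is judged then, once.
The state is a dict: "clock": time; "joints": joint angles; "qd": joint speeds; "effort": joint torques, N m; "eef_pos": TCP position; "eef_rot": TCP orientation; "wrist_force": force on the tool from outside, world axes, zero at the start; "moment": the same for the moment, N m; "finger_gap": finger opening in mm; "finger_force": force on a finger pad.
Only numpy, scipy, OpenCV 4.12 (cv2) and the standard library are available. Lean on these libraries where they do the work, as an engineer would, in place of code of your own. Each camera call takes 0.05 s, during which the arm holds its last target. There are 200 camera calls.

## Task

The cooker hood's filter unit lies on the counter with its filter side up. Turn both clips fully aside (each has a hidden stop and swings clear one way only, so feel for it), ease the grease filter out from under its fixed lip without wrenching it, and lay it gently, flat and pull side up, in the baking tray, leaving the clips turned aside and the other things on the counter where they are.

Things in the scene. Friction and masses are not known exactly. Their poses are not given: they have to be found in the camera images.
- hood: Stainless hood filter unit, upside down, 300 (x) x 440 (y) x 140 mm high, fixed. Origin: centre of its underside; z up, its flat face at z = 140. Its -x side is nearest the robot, within 15 degrees. Its opening, 184 x 244 mm, is centred at (-10, 0) mm; a ledge 8 mm wide, 9 mm below the face, carries the filter all round, flush with the face, with 2 mm play each side.
- lip (a point): Middle of the free lower edge of the fixed steel lip along the opening's -x edge, at hood (-88, 0, 143.5) mm; axes as the hood's. The lip is 220 mm long, reaches 14 mm over the opening, underside 3.5 mm and top 6 mm above the face. The filter's -x edge lies 12 mm under it, so it cannot rise straight: it comes out tilted, drawn away from the lip. It binds tilted past about 17 degrees.
- filter: Aluminium mesh grease filter, a flat panel 180 (x) x 240 (y) x 9 mm, 0.25 to 0.45 kg. Origin: centre of its underside, z up out of its face. It starts in the hood's opening, axes along the hood's: -x edge under the lip, +x edge under the clips. Raised 10 to 15 degrees at its +x edge, hinging at its lower -x edge, it clears the frame and the clips.
- filter_pull (a point): Centre of the top of the black pull that stands on the filter: an upright rectangular fin 10 mm thick (filter's x), 60 mm long (filter's y), 26 mm high above the filter's face, at filter (45, 0) mm. Axes as the filter's.
- clip_a_wing (a point): Centre of the top of one clip's thumb wing, on the clip's turning axis, 22 mm above the hood's face at hood (96, 75) or (96, -75) mm. The wing is 10 mm thick, 26 mm long along the point's x, and rises from 4 to 22 mm above the face; below it a flat arm 12 mm wide reaches 26 mm from the axis along the point's -x, over the filter's edge.
- clip_b_wing (a point): The same on the other clip, at the other of the two places.
- clip_a (a joint): Clip's angle, rad, counter-clockwise from above; at 0 its arm points along the hood's -x. Starts within 0.25 of 0. It is clear of the filter, arm along the frame's edge, at 1.3 to 1.7, or -1.3 to -1.7: a hidden stop lets it turn clear one way only and ends the other way at 0.3 past 0; which way must be felt. Stiff (0.07 N m); stays where it is left.
- clip_b (a joint): The same for the other clip, which may be of the other hand.
- tray: Aluminium baking tray, 240 (x) x 330 (y) x 25 mm high, walls and floor 3 mm thick, loose on the counter, 0.7 kg. Origin: centre of its underside, z up. Its inside, 234 x 324 mm, takes the filter with the long sides parallel.
- degreaser: Grey bottle, 62 mm across, 185 mm tall, standing on the counter beyond the work. Leave it alone. Origin: centre of its underside.
- mug: White mug, 80 mm across, 92 mm tall. Leave it alone. Origin: centre of its underside.
- jar: Glass jar with a steel lid, 76 mm across, 115 mm tall. Leave it alone. Origin: centre of its underside.

How it is judged:
By the outcome, as a careful person would: the job done as asked, in the order asked, and still so for the second after the job is handed in, with the robot touching nothing.
It also fails if it takes over 72 s, if anything falls off the work surface, if the arm or the gripper's body presses on something with over 40 N, if the wrist force passes 120 N, or if a joint passes its speed limit or range.

## Working session

There is one attempt and no reset: what is moved stays moved. The work goes in short steps, Python scripts to look and compute and a shell command to move; the robot and the scene stay as the last step left them, time stands still between calls to the robot, and variables do not carry over. Pictures are saved under pics/ and viewed, at most 10 in all, crops included, and the job is handed in when it is done.

```bash
ls; mkdir -p pics; python3 - <<'E'
from cell import manip, optics
import cv2,numpy as np
print(manip.read_state())
for n in("top","scene"):
    p,d=optics.camera(n); cv2.imwrite(f"pics/{n}1.png",p[:,:,::-1]); np.savez(f"{n}1.npz",p=p,d=d)
    print(n,optics.calibration(n))
E
```

```text
pics
{'clock': 0.0, 'joints': array([ 1.05639319e+00,  3.00476939e-01,  1.52159577e+00,  1.61592720e-05,
        1.32067410e+00, -6.65707529e-02]), 'qd': array([-0.00017432, -0.00045065,  0.00031892, -0.00019535,  0.00010477,
        0.00082979]), 'effort': array([ 5.67326606e-04, -5.31782091e+01, -3.52763557e+01,  7.09390990e-02,
        2.40193005e-02, -8.46219837e-05]), 'eef_pos': array([238.01201619, 495.54208898, 204.87690674]), 'eef_rot': array([-3.14044210e+00, -9.23933867e-05,  2.69375621e+00]), 'wrist_force': array([ 0.61246346, -0.00069682,  0.09786831]), 'moment': array([0.00366992, 0.0179009 , 0.01781166]), 'finger_force': 0.0, 'finger_gap': 93.82273140203252}
top {'camera_matrix': array([[383.24494025,   0.        , 322.70535954],
       [  0.        , 383.24494025, 201.83277575],
       [  0.        ,   0.        ,   1.        ]]), 'R': array([[ 0.02691128, -0.99950872,  0.01606541],
       [-0.98566001, -0.02920973, -0.1661961 ],
       [ 0.16658371, -0.01136248, -0.98596185]]), 't': array([-19.47552131, 614.28201859, 947.19945025])}
scene {'camera_matrix': array([[414.57294086,   0.        , 320.90129415],
       [  0.        , 414.57294086, 195.30013632],
       [  0.        ,   0.        ,   1.        ]]), 'R': array([[ 0.86291094,  0.50507063, -0.01698114],
       [ 0.39740648, -0.6989578 , -0.59458059],
       [-0.31217429,  0.50632169, -0.80385668]]), 't': array([-487.56775922, -147.83733448, 1164.85042588])}
```

View pics/top1.png

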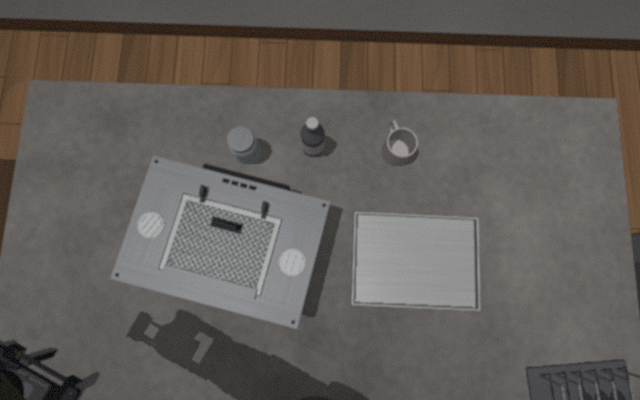

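View pics/scene1.png

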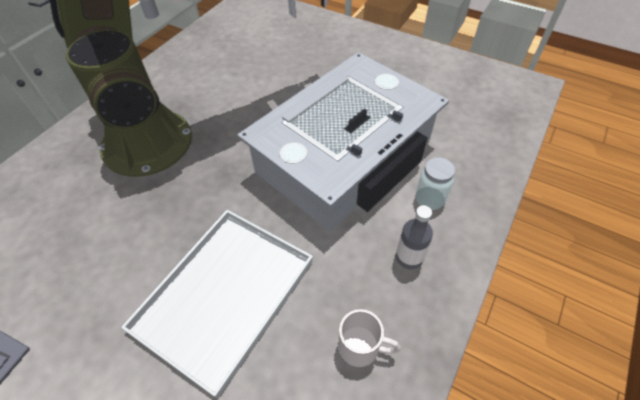

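The top view shows the hood with corners near (155,160), (328,203), (296,326) and (113,278), clips near (203,190) and (265,208), and the pull near (227,225). The tray spans about (353,213) to (480,308). The bottle (313,137), jar (241,142) and mug (402,145) stand beyond the hood.

```bash
cat >h.py <<'E'
import numpy as np,cv2
from cell import manip,optics
from scipy.spatial.transform import Rotation as Ro
def cloud(d,c):
    K=c["camera_matrix"];v,u=np.indices(d.shape)
    X=np.stack([(u-K[0,2])/K[0,0]*d,(v-K[1,2])/K[1,1]*d,d],-1)
    return (X-c["t"])@c["R"]
def ray(u,v,z,c):
    r=c["R"].T@np.linalg.solve(c["camera_matrix"],[u,v,1.]);o=-c["R"].T@c["t"]
    return o+r*(z-o[2])/r[2]
def rot(s): return Ro.from_euler("xyz",s["eef_rot"])
def W2H(p,H): # H=(x,y,yaw)
    c,s=np.cos(H[2]),np.sin(H[2]);q=np.asarray(p)[...,:2]-H[:2]
    return np.stack([c*q[...,0]+s*q[...,1],-s*q[...,0]+c*q[...,1]],-1)
def H2W(q,H):
    c,s=np.cos(H[2]),np.sin(H[2]);q=np.asarray(q,float)
    return np.array([c*q[0]-s*q[1]+H[0],s*q[0]+c*q[1]+H[1]])
E
python3 - <<'E'
from h import *
c=optics.calibration("top");f=np.load("top1.npz");p,d=f["p"],f["d"]
P=cloud(d,c)
def rect(m,n):
    m=cv2.morphologyEx(m.astype(np.uint8),cv2.MORPH_OPEN,np.ones((3,3)))
    k,l,s,ce=cv2.connectedComponentsWithStats(m)
    i=1+np.argmax(s[1:,4]);X=P[l==i]
    print(n,s[i],"z",np.median(X[:,2]),cv2.minAreaRect(X[:,:2].astype(np.float32)))
    return l==i
ok=d>0
rect(ok&(P[...,2]>115)&(P[...,2]<165)&(np.indices(d.shape)[1]<345)&(np.indices(d.shape)[0]>155),"hood")
reg=np.zeros(d.shape,bool);reg[200:320,340:495]=1
rect(reg&ok&(P[...,2]>1.5)&(P[...,2]<40),"tray")
g=p.max(2).astype(int)
m=np.zeros(d.shape,np.uint8);m[180:245,190:285]=(g[180:245,190:285]<70)
k,l,s,ce=cv2.connectedComponentsWithStats(m)
for i in range(1,k):
    if s[i,4]>15: print(s[i],ce[i],"z",np.median(P[l==i][:,2]),P[l==i].mean(0), cv2.minAreaRect(P[l==i][:,:2].astype(np.float32)))
for u,v in((156,162),(327,204),(295,324),(115,277)): print(ray(u,v,140,c))
E
```

```text
hood [  111   156   219   172 24414] z 139.49306522299662 ((506.3345947265625, 231.64401245117188), (441.5086975097656, 300.9889831542969), 76.86925506591797)
tray [ 406  214   75   97 1196] z 7.384070244842011 ((513.4776611328125, -376.851318359375), (305.01031494140625, 158.03729248046875), 35.6728401184082)
[253 180  32   9 114] [271.13157895 183.06140351] z 103.8243243073779 [647.50053948 126.7899317  111.9654612 ] ((569.0125732421875, 70.0447769165039), (264.97021484375, 54.346336364746094), 38.308799743652344)
[200 186   8  15  79] [203.34177215 192.41772152] z 150.63070973367113 [607.72805421 272.11585117 173.68637909] ((525.4776000976562, 151.89114379882812), (323.0766296386719, 30.013948440551758), 56.249935150146484)
[262 203   7  15  61] [264.78688525 208.75409836] z 150.4885096556581 [577.28846233 133.36192666 151.91573704] ((576.33349609375, 134.1361083984375), (9.220369338989258, 34.537200927734375), 78.37797546386719)
[211 217  31  16 263] [226.21292776 224.57414449] z 143.57253036030352 [537.07218627 218.49408468 158.83586221] ((506.13189697265625, 130.60279846191406), (267.6183776855469, 26.76970863342285), 70.19869232177734)
[684.59939295 400.99270475 140.        ]
[594.73952877 -11.4059335  140.        ]
[319.32510963  53.69061411 140.        ]
[412.1548743  466.96846184 140.        ]
```

```bash
python3 - <<'E'
from h import *
s=manip.read_state();R=rot(s).as_matrix();c=optics.calibration("wrist")
print("cam in tool",R.T@(-c["R"].T@c["t"]-s["eef_pos"]),"axes\n",(c["R"]@R).round(3),c["camera_matrix"][0])
c=optics.calibration("top");f=np.load("top1.npz");p=f["p"]
g=p.min(2);m=np.zeros(g.shape,np.uint8);m[205:318,345:490]=g[205:318,345:490]>135
cs=max(cv2.findContours(cv2.morphologyEx(m,cv2.MORPH_CLOSE,np.ones((7,7))),0,2)[0],key=cv2.contourArea)[:,0]
X=np.array([ray(u,v,25,c)[:2] for u,v in cs],np.float32);print("tray",cv2.minAreaRect(X))
cv2.imwrite("pics/m.png",m*255)
E
python3 -m crank '[[100,-40,-13,-30,0,0,-0.1],[100,-90,-28,-60,0,0,-0.22],[100,-140,-44,-80,0,0,-0.22],[100,-190,-60,-95,0,0,-0.22],[100,-240,-76,-110,0,0,-0.22],[100,-290,-92,-125,0,0,-0.22],[100,-340,-108,-125,0,0,-0.22],[100,-395,-126,-125,0,0,-0.22],[100,-395,-126,-125,0,0,-0.22],[100,-395,-126,-125,0,0,-0.22]]'
```

```text
cam in tool [  68.44104039   -0.85640543 -178.9451859 ] axes
 [[-0.001  1.     0.001]
 [-0.971 -0.001 -0.237]
 [-0.237 -0.001  0.971]] [289.76580189   0.         317.27105403]
tray ((470.628662109375, -250.61837768554688), (331.40875244140625, 231.1005096435547), 89.50927734375)
clock: 1.1
eef_pos: [542.1, 207.7, 329.3]
eef_rot: [-3.14, -0.001, 2.909]
wrist_force: [-0.3, -0.4, 0.3]
finger_gap: 94.4
finger_force: 0.0
```

```bash
python3 - <<'E'
from h import *
c=optics.calibration("wrist");p,d=optics.camera("wrist");np.savez("w1.npz",p=p,d=d,**{"K":c["camera_matrix"],"R":c["R"],"t":c["t"]})
cv2.imwrite("pics/w1.png",p[:,:,::-1])
P=cloud(d,c);g=p.max(2).astype(int);H=(506.3,231.6,-0.229)
ok=(d>0);m=(ok&(P[...,2]>140+6)&(P[...,2]<172)&(P[...,0]>400)&(P[...,0]<650)).astype(np.uint8)
k,l,s,ce=cv2.connectedComponentsWithStats(m)
for i in range(1,k):
    if s[i,4]>40:
        X=P[l==i];T=X[X[:,2]>X[:,2].max()-5];r=cv2.minAreaRect(W2H(T,H).astype(np.float32))
        print(s[i],"zmax",X[:,2].max().round(1),"world",T.mean(0).round(1),"hood rect",r)
E
```

```text
[352  57  22  18 121] zmax 148.9 world [413.4 292.  146.6] hood rect ((-102.77976989746094, 37.19725036621094), (17.563161849975586, 22.392427444458008), 16.627262115478516)
[383  56  15  12  60] zmax 147.6 world [416.1 321.9 146.6] hood rect ((-108.23795318603516, 68.13063049316406), (12.97028636932373, 14.299102783203125), 36.177024841308594)
[321  63  14  16  66] zmax 147.6 world [410.5 249.  146.5] hood rect ((-97.93379974365234, -3.902806282043457), (15.068072319030762, 16.07147216796875), 87.98126220703125)
[306  65  16  14  74] zmax 147.8 world [407.5 232.8 146.5] hood rect ((-96.2511978149414, -20.634716033935547), (14.330491065979004, 16.74205780029297), 6.59603214263916)
[340  65  17  14  69] zmax 147.7 world [416.7 271.4 146.4] hood rect ((-97.30146026611328, 18.151655197143555), (11.683516502380371, 18.607152938842773), 31.443323135375977)
[305 179  50  10 489] zmax 168.1 world [537.2 222.8 165.6] hood rect ((32.25853729248047, -1.7057342529296875), (59.027923583984375, 8.926079750061035), 89.88465118408203)
[382 219  10  23 173] zmax 163.6 world [612.6 279.9 161.4] hood rect ((93.54631042480469, 71.4444580078125), (25.383623123168945, 9.840062141418457), 1.9750123023986816)
[265 220  12  23 209] zmax 163.1 world [580.  135.5 161.6] hood rect ((94.22721862792969, -77.01969146728516), (25.513486862182617, 9.972594261169434), 5.508208751678467)
```

View pics/w1.png

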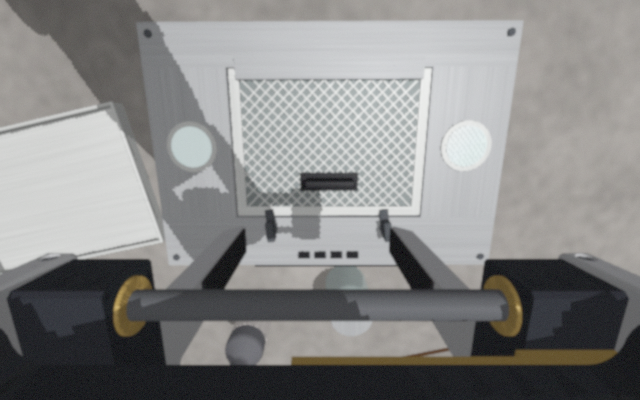

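The wrist view shows the hood with +x downward, the pull at (329,181), the clips at (270,230) and (386,228), and the lip along the top edge of the opening near row 72. The measured heights and wing sizes match the given values, so I'm moving to the +75 clip.

```bash
python3 -m crank '[[42,-17,28,30,0,0,-0.04],[42,-34,56,60,0,0,-0.04],[42,-52,86,90,0,0,-0.04],[42,-52,86,130,0,0,-0.04],[42,-52,86,160,0,0,-0.04],[42,-52,86,175,0,0,-0.04],[42,-52,86,182,0,0,-0.04],[42,-52,86,182,0,0,-0.04]]' 15; python3 -m crank '[[0,0,0,0,0,0,0],[0,0,0,0,0,0,0],[0,0,0,0,0,0,0],[0,0,0,0,0,0,0],[0,0,0,0,0,0,0]]' 15
```

```text
clock: 1.95
eef_pos: [609.6, 283.6, 149.0]
eef_rot: [3.141, 0.0, 2.954]
wrist_force: [0.5, 0.7, 0.9]
finger_gap: 39.6
finger_force: 0.0
clock: 2.45
eef_pos: [609.7, 282.9, 149.0]
eef_rot: [-3.141, 0.0, 2.954]
wrist_force: [-3.2, -3.9, 4.9]
finger_gap: 9.9
finger_force: 15.0
```

```bash
python3 -c "
from h import *
s=manip.read_state();print(s['wrist_force'],s['moment'],s['finger_gap'],s['finger_force'],s['joints'])"
```

```text
[-3.21383407 -3.88597233  4.94542691] [-0.57872006  0.62956771  0.06004307] 9.86214383893162 14.950122088193893 [ 3.80081035e-01  6.19956372e-01  1.19253190e+00 -4.36166843e-04
  1.32913222e+00 -1.00267155e+00]
```

```bash
python3 -m crank '[[25,0,0,0,0,0,0],[25,-3.5,0,0,0,0,0],[25,-3.5,0,0,0,0,0],[0,-3.5,0,0,0,0,0],[0,-3.5,0,0,0,0,0],[0,-3.5,0,0,0,0,0]]' 20; python3 -m crank '[[0,0,0,0,0,0,-0.05],[0,0,0,0,0,0,-0.1],[0,0,0,0,0,0,-0.15],[0,0,0,0,0,0,-0.2],[0,0,0,0,0,0,-0.2]]'; cat >s.py <<'E'
from h import *
s=manip.read_state();print(s['clock'],"F",s['wrist_force'].round(1),"M",s['moment'].round(2),s['finger_gap'],s['finger_force'],s['eef_pos'],s['eef_rot'])
E
python3 s.py;  python3 -m crank '[[0,0,0,0,0,0,-0.05],[0,0,0,0,0,0,-0.1],[0,0,0,0,0,0,-0.15],[0,0,0,0,0,0,-0.2],[0,0,0,0,0,0,-0.2]]';python3 s.py
```

```text
clock: 3.05
eef_pos: [613.1, 282.3, 148.3]
eef_rot: [-3.141, -0.0, 2.954]
wrist_force: [-0.3, -1.8, 1.1]
finger_gap: 9.8
finger_force: 20.0
clock: 3.55
eef_pos: [613.1, 282.0, 148.3]
eef_rot: [-3.141, -0.001, -3.129]
wrist_force: [-1.8, -5.6, -0.5]
finger_gap: 10.0
finger_force: 20.0
3.55 F [-1.8 -5.6 -0.5] M [-0.97  0.35  0.02] 9.985596348098493 19.991804659366608 [613.06101425 281.9707935  148.33487953] [-3.14061981e+00 -5.83009337e-04 -3.12888219e+00]
clock: 4.05
eef_pos: [612.8, 281.9, 148.3]
eef_rot: [-3.141, -0.002, -2.93]
wrist_force: [-4.5, -5.4, 2.3]
finger_gap: 10.9
finger_force: 22.2
4.05 F [-4.5 -5.4  2.3] M [-1.15  0.78 -0.43] 10.85331992389665 22.150505748577416 [612.76724338 281.86774334 148.26977576] [-3.14072162e+00 -1.71152706e-03 -2.92991417e+00]
```

Turning counter-clockwise hit the stop (moment -0.43 N m, pads spread). This clip opens clockwise.

```bash
python3 -m crank '[[0,0,0,0,0,0,0.13],[0,0,0,0,0,0,0.26],[0,0,0,0,0,0,0.39],[0,0,0,0,0,0,0.52],[0,0,0,0,0,0,0.65],[0,0,0,0,0,0,0.78],[0,0,0,0,0,0,0.9]]';python3 s.py
```

```text
clock: 4.75
eef_pos: [613.3, 283.3, 148.3]
eef_rot: [3.14, -0.0, 2.447]
wrist_force: [3.8, 4.4, -2.1]
finger_gap: 9.6
finger_force: 20.0
4.75 F [ 3.8  4.4 -2.1] M [ 0.7  -0.6   0.09] 9.647693416258221 19.978975653648376 [613.25419324 283.25501952 148.3450766 ] [ 3.14018880e+00 -2.50453256e-04  2.44741087e+00]
```

```bash
python3 -m crank '[[0,0,0,0,0,0,0.13],[0,0,0,0,0,0,0.26],[0,0,0,0,0,0,0.39],[0,0,0,0,0,0,0.52],[0,0,0,0,0,0,0.65],[0,0,0,0,0,0,0.78],[0,0,0,0,0,0,0.91],[0,0,0,0,0,0,1.03],[0,0,0,0,0,0,1.03]]';python3 s.py
```

```text
clock: 5.65
eef_pos: [615.0, 283.9, 148.4]
eef_rot: [3.136, -0.004, 1.418]
wrist_force: [18.6, 9.9, -8.0]
finger_gap: 9.6
finger_force: 19.9
5.65 F [18.6  9.9 -8. ] M [ 1.75 -3.34 -0.01] 9.632380205011232 19.93041068315506 [615.04505263 283.86022581 148.41417642] [ 3.13644381 -0.00402378  1.41818377]
```

```bash
python3 -m crank '[[42,0,0,0,0,0,0],[42,0,0,0,0,0,0],[42,0,0,-20,0,0,0],[42,0,0,-45,0,0,0.1],[42,-35,-2,-45,0,0,0.24],[42,-75,-4,-45,0,0,0.38],[42,-115,-6,-45,0,0,0.52],[42,-148,-7,-45,0,0,0.66],[42,-148,-7,-45,0,0,0.8],[42,-148,-7,-45,0,0,0.94]]';python3 -m crank '[[42,0,0,0,0,0,0.14],[42,0,0,0,0,0,0.28],[42,0,0,0,0,0,0.42],[42,0,0,0,0,0,0.56],[42,0,0,15,0,0,0.61],[42,0,0,30,0,0,0.61],[42,0,0,38,0,0,0.61],[42,0,0,45,0,0,0.61],[42,0,0,45,0,0,0.61]]';python3 s.py
python3 -m crank '[[0,0,0,0,0,0,0],[0,0,0,0,0,0,0],[0,0,0,0,0,0,0],[0,0,0,0,0,0,0],[0,0,0,0,0,0,0]]' 20;python3 s.py
```

```text
clock: 6.65
eef_pos: [584.5, 136.2, 193.9]
eef_rot: [-3.142, -0.0, 0.476]
wrist_force: [-0.3, -0.3, 0.1]
finger_gap: 39.7
finger_force: 0.0
clock: 7.55
eef_pos: [584.3, 137.2, 147.9]
eef_rot: [3.141, 0.001, -0.126]
wrist_force: [0.5, 0.5, -0.2]
finger_gap: 39.4
finger_force: 0.0
7.55 F [ 0.5  0.5 -0.2] M [0.04 0.18 0.  ] 39.3623526483954 0.0 [584.28514996 137.16422965 147.85462332] [ 3.14134083e+00  1.02673454e-03 -1.26195088e-01]
clock: 8.05
eef_pos: [584.5, 135.5, 148.8]
eef_rot: [3.139, 0.0, -0.127]
wrist_force: [-2.4, -11.0, 4.7]
finger_gap: 9.9
finger_force: 20.0
8.05 F [ -2.4 -11.    4.7] M [-2.11  0.7   0.05] 9.887445924523146 19.99007999897003 [584.50742473 135.52639531 148.79533052] [ 3.13869408e+00  2.78280986e-05 -1.26636254e-01]
```

```bash
python3 -m crank '[[0,0,1.7,0,0,0,0],[0,0,1.7,0,0,0,0.06],[0,0,1.7,0,0,0,0.12],[0,0,1.7,0,0,0,0.18],[0,0,1.7,0,0,0,0.24],[0,0,1.7,0,0,0,0.24]]';python3 s.py;  python3 -m crank '[[0,0,0,0,0,0,0.05],[0,0,0,0,0,0,0.1],[0,0,0,0,0,0,0.15],[0,0,0,0,0,0,0.2],[0,0,0,0,0,0,0.24],[0,0,0,0,0,0,0.24]]';python3 s.py
```

```text
clock: 8.65
eef_pos: [584.3, 134.6, 148.8]
eef_rot: [3.14, -0.0, -0.369]
wrist_force: [-3.0, -6.6, 3.9]
finger_gap: 9.5
finger_force: 20.0
8.65 F [-3.  -6.6  3.9] M [-1.27  0.65  0.03] 9.494091252445054 19.99466121196747 [584.28106183 134.5770757  148.81031107] [ 3.14020255e+00 -3.38475544e-04 -3.68670873e-01]
clock: 9.25
eef_pos: [584.1, 134.1, 148.8]
eef_rot: [3.139, -0.001, -0.608]
wrist_force: [-4.3, -9.1, 3.5]
finger_gap: 10.3
finger_force: 20.6
9.25 F [-4.3 -9.1  3.5] M [-1.91  0.92  0.32] 10.290111634153087 20.61701015511062 [584.14146983 134.08332053 148.76293595] [ 3.13924446e+00 -8.11414357e-04 -6.07746819e-01]
```

This clip's stop is clockwise (moment +0.32 N m), so it opens counter-clockwise.

```bash
python3 -m crank '[[0,0.3,1,0,0,0,-0.13],[0,0.3,1,0,0,0,-0.26],[0,0.3,1,0,0,0,-0.39],[0,0.3,1,0,0,0,-0.52],[0,0.3,1,0,0,0,-0.65],[0,0.3,1,0,0,0,-0.78],[0,0.3,1,0,0,0,-0.9]]';python3 s.py
```

```text
clock: 9.95
eef_pos: [584.4, 136.7, 148.8]
eef_rot: [-3.138, -0.003, 0.3]
wrist_force: [2.7, 16.3, -1.1]
finger_gap: 10.0
finger_force: 20.0
9.95 F [ 2.7 16.3 -1.1] M [ 2.98 -0.34 -0.1 ] 10.031100794051724 20.01942828297615 [584.38708094 136.71703345 148.82426366] [-3.13833205e+00 -2.85795219e-03  2.99732482e-01]
```

```bash
python3 -m crank '[[0,0,0,0,0,0,-0.13],[0,0,0,0,0,0,-0.26],[0,0,0,0,0,0,-0.39],[0,0,0,0,0,0,-0.52],[0,0,0,0,0,0,-0.65],[0,0,0,0,0,0,-0.78],[0,0,0,0,0,0,-0.91],[0,0,0,0,0,0,-0.98],[0,0,0,0,0,0,-0.98]]';python3 s.py
```

```text
clock: 10.85
eef_pos: [582.1, 139.0, 148.8]
eef_rot: [-3.136, -0.005, 1.279]
wrist_force: [-14.5, 26.0, 6.9]
finger_gap: 9.8
finger_force: 20.0
10.85 F [-14.5  26.    6.9] M [ 5.04  2.96 -0.02] 9.812101924206258 19.951782077550888 [582.08048704 138.95323716 148.78358947] [-3.13616324 -0.00540497  1.27860221]
```

```bash
python3 -m crank '[[45,0,0,0,0,0,0],[45,0,0,0,0,0,0],[45,0,0,-20,0,0,0],[45,0,0,-50,0,0,0],[45,25,-23,-90,0,0,-0.07],[45,50,-46,-130,0,0,-0.07],[45,73,-69,-150,0,0,-0.07],[45,73,-69,-150,0,0,-0.07],[45,73,-69,-150,0,0,-0.07]]';python3 s.py; python3 - <<'E'
from h import *
c=optics.calibration("wrist");p,d=optics.camera("wrist");np.savez("w2.npz",p=p,d=d)
cv2.imwrite("pics/w2.png",p[:,:,::-1])
P=cloud(d,c);H=(506.3,231.6,-0.229)
m=((d>0)&(P[...,2]>148)&(P[...,2]<172)&(P[...,0]>400)&(P[...,0]<650)&(P[...,1]>0)).astype(np.uint8)
k,l,s,ce=cv2.connectedComponentsWithStats(m)
for i in range(1,k):
    if s[i,4]>40:
        X=P[l==i];T=X[X[:,2]>X[:,2].max()-5];r=cv2.minAreaRect(W2H(T,H).astype(np.float32))
        print(s[i],"zmax",X[:,2].max().round(1),"world",T.mean(0).round(1),"hood rect",r)
E
```

```text
clock: 11.75
eef_pos: [539.4, 224.5, 298.4]
eef_rot: [3.141, -0.0, 1.345]
wrist_force: [0.6, -0.7, -0.8]
finger_gap: 42.1
finger_force: 0.0
11.75 F [ 0.6 -0.7 -0.8] M [-0.09  0.09 -0.03] 42.116639367320886 0.0 [539.42170449 224.52627403 298.37555807] [ 3.14100806e+00 -6.75435705e-05  1.34465230e+00]
[368 116  12  26 283] zmax 163.6 world [614.3 280.8 161.5] hood rect ((94.20581817626953, 72.13622283935547), (9.971735954284668, 25.793970108032227), 2.3578639030456543)
[312 169   9  55 487] zmax 168.0 world [537.5 223.2 165.7] hood rect ((32.22858428955078, -1.7664680480957031), (9.04197883605957, 58.98747253417969), 0.21026711165905)
```

View pics/w2.png

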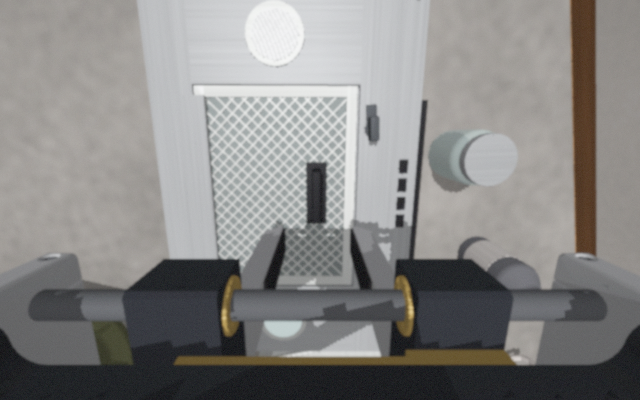

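Clip wing at (373,125) now lies along the frame, its arm clear of the filter. The filter is still seated and the pull (316,195) is square to the fingers, so I'm going down to grip it.

```bash
python3 -m crank '[[45,0,0,40,0,0,0],[45,0,0,80,0,0,0],[45,0,0,115,0,0,0],[45,0,0,140,0,0,0],[45,0,0,153,0,0,0],[45,0,0,153,0,0,0]]';python3 s.py; python3 -m crank '[[0,0,0,0,0,0,0],[0,0,0,0,0,0,0],[0,0,0,0,0,0,0],[0,0,0,0,0,0,0],[0,0,0,0,0,0,0],[0,0,0,0,0,0,0]]' 20; python3 s.py;
```

```text
clock: 12.4
eef_pos: [539.0, 223.3, 143.3]
eef_rot: [-3.138, 0.002, 1.343]
wrist_force: [0.0, 0.3, 0.2]
finger_gap: 42.4
finger_force: 0.0
12.4 F [0.  0.3 0.2] M [-0.03  0.04 -0.03] 42.38755949477912 0.0 [538.96957664 223.34442831 143.34621417] [-3.13845350e+00  2.09051052e-03  1.34260286e+00]
clock: 13.0
eef_pos: [539.4, 224.6, 146.0]
eef_rot: [3.141, -0.0, 1.344]
wrist_force: [-3.5, -0.5, 5.2]
finger_gap: 9.8
finger_force: 20.0
13.0 F [-3.5 -0.5  5.2] M [-0.    0.7  -0.03] 9.789088386440929 20.00076413154602 [539.38834956 224.62176138 145.96740997] [ 3.14134697e+00 -3.27998044e-04  1.34387557e+00]
```

```bash
python3 -m crank '[[0,0,0,0,0,0,0],[0,0,0,-2,-0.015,0,0],[0,0,0,-4,-0.03,0,0],[0,0,0,-6,-0.045,0,0],[0,0,0,-8.1,-0.06,0,0],[0,0,-0.1,-10.8,-0.08,0,0],[0,0,-0.2,-13.4,-0.1,0,0],[0,0,-0.2,-13.4,-0.1,0,0]]' 45; python3 s.py
```

```text
clock: 13.8
eef_pos: [539.2, 224.6, 159.4]
eef_rot: [3.04, -0.0, 1.344]
wrist_force: [-0.2, -0.2, -2.0]
finger_gap: 9.6
finger_force: 45.0
13.8 F [-0.2 -0.2 -2. ] M [-0.06  0.28  0.02] 9.645308756858292 45.00096023082733 [539.18054339 224.62204337 159.3749102 ] [ 3.03970487e+00 -2.10949143e-04  1.34423020e+00]
```

```bash
python3 -m crank '[[0,0,-0.3,-2.7,-0.02,0,0],[0,0,-0.7,-5.4,-0.04,0,0],[0,0,-1.2,-8,-0.06,0,0],[0,0,-1.6,-10.7,-0.08,0,0],[0,0,-2.2,-13.4,-0.1,0,0],[0,0,-2.7,-16,-0.12,0,0],[0,0,-2.7,-16,-0.12,0,0]]'; python3 s.py;  python3 -m crank '[[0,0,2,-0.2,0,0,0],[0,0,4,-0.6,0,0,0],[0,0,4,-0.6,0,0,0]]'; python3 s.py
```

```text
clock: 14.5
eef_pos: [534.9, 225.7, 175.0]
eef_rot: [2.92, -0.0, 1.344]
wrist_force: [0.9, -0.3, -1.0]
finger_gap: 9.8
finger_force: 45.0
14.5 F [ 0.9 -0.3 -1. ] M [-0.1   0.12 -0.  ] 9.77310775381262 45.00224590301514 [534.87741905 225.68147624 174.96462321] [ 2.92001657e+00 -3.45754305e-04  1.34424111e+00]
clock: 14.8
eef_pos: [538.9, 224.5, 175.7]
eef_rot: [2.922, 0.0, 1.344]
wrist_force: [0.5, 0.5, -4.4]
finger_gap: 9.8
finger_force: 45.0
14.8 F [ 0.5  0.5 -4.4] M [-0.01  0.2  -0.01] 9.812402968463957 45.00137686729431 [538.9329001  224.46838877 175.65721705] [2.92208468e+00 2.78431947e-04 1.34351218e+00]
```

```bash
python3 -m crank '[[0,0,2.7,0.6,0,0,0],[0,0,5.4,1.2,0,0,0],[0,0,8.2,1.8,0,0,0],[0,0,11,2.4,0,0,0],[0,0,14.5,3,0,0,0],[0,0,14.5,3,0,0,0]]'; python3 s.py; python3 - <<'E'
from h import *
p,d=optics.camera("scene");cv2.imwrite("pics/s2.png",cv2.resize(p[30:230,220:500,::-1],None,fx=2.5,fy=2.5))
E
```

```text
clock: 15.4
eef_pos: [553.5, 221.1, 176.2]
eef_rot: [2.922, 0.0, 1.343]
wrist_force: [0.3, 1.1, -3.9]
finger_gap: 9.6
finger_force: 45.0
15.4 F [ 0.3  1.1 -3.9] M [-0.03  0.22  0.06] 9.593046995392466 45.00133752822876 [553.52647343 221.13432585 176.15685081] [2.92152826e+00 7.92025835e-06 1.34348766e+00]
```

View pics/s2.png

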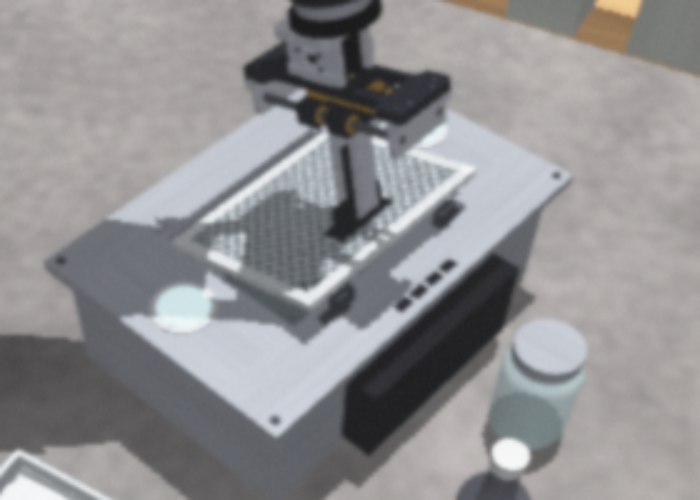

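The filter is tilted with its -x edge drawn clear of the lip, and both clips are aside, at (340,305) and (447,213) in the crop. Lifting straight up, then levelling.

```bash
python3 -m crank '[[0,0,3,-13,0,0,0],[0,0,7,-30,0,0,0],[0,0,12,-52,0,0,0],[0,0,18,-80,0.03,0,0],[0,0,25,-110,0.09,0,0],[0,0,31,-135,0.15,0,0],[0,0,34,-151,0.2,0,0],[0,0,34,-151,0.22,0,0],[0,0,34,-151,0.22,0,0],[0,0,34,-151,0.22,0,0]]'; python3 s.py; python3 - <<'E'
from h import *
c=optics.calibration("top");p,d=optics.camera("top");cv2.imwrite("pics/t2.png",p[:,:,::-1]);np.savez("t2.npz",p=p,d=d)
P=cloud(d,c)
# tray region: depth profile cross-sections
reg=np.zeros(d.shape,bool);reg[205:318,345:492]=1
g=cv2.cvtColor(p,cv2.COLOR_RGB2GRAY)
m=(reg&(p.min(2)>125)).astype(np.uint8)
cs=max(cv2.findContours(cv2.morphologyEx(m,cv2.MORPH_CLOSE,np.ones((9,9))),0,2)[0],key=cv2.contourArea)[:,0]
for z in(25,):
    X=np.array([ray(u,v,z,c)[:2] for u,v in cs],np.float32);print(z,cv2.minAreaRect(X))
print(cv2.minAreaRect(cs))
cv2.imwrite("pics/traycrop.png",cv2.resize(p[195:325,335:500,::-1],None,fx=4.5,fy=4.5,interpolation=cv2.INTER_CUBIC))
E
```

```text
clock: 16.45
eef_pos: [553.0, 221.2, 329.8]
eef_rot: [-3.141, 0.001, 1.344]
wrist_force: [0.1, -1.0, -4.7]
finger_gap: 9.7
finger_force: 45.0
16.45 F [ 0.1 -1.  -4.7] M [-0.07 -0.11  0.01] 9.69698857462333 45.00310957431793 [553.03587569 221.24572506 329.81897236] [-3.14115975e+00  9.80794075e-04  1.34388297e+00]
25 ((484.53558349609375, -268.87615966796875), (276.3891296386719, 372.5840759277344), 0.06109457463026047)
((421.12335205078125, 256.5655822753906), (138.7316436767578, 105.99187469482422), 1.4320961236953735)
```

View pics/traycrop.png

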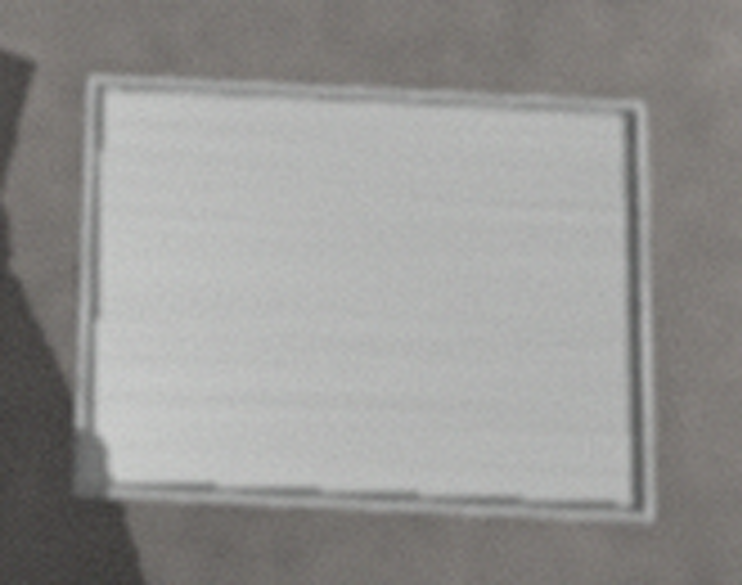

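The tray rim's outer corners in the crop are at (88,75), (646,102), (655,521) and (74,494).

```bash
python3 - <<'E'
from h import *
c=optics.calibration("top")
X=np.array([ray((u+.5)/4.5-.5+335,(v+.5)/4.5-.5+195,25,c)[:2] for u,v in((88,75),(646,102),(655,521),(74,494))])
print(X.round(1)); e=X-np.roll(X,-1,0);print(np.hypot(*e.T).round(1),np.degrees(np.arctan2(e[:,1],e[:,0])).round(1))
C=X.mean(0);dy=X[0]-X[1]+X[3]-X[2];yaw=np.arctan2(dy[1],dy[0])-np.pi/2
print("tray",C,yaw)
s=manip.read_state();R=rot(s).as_matrix()
tgt=np.array([*H2W((45,0),(*C,yaw)),90.]);print("pull target",tgt,"tool shift",R.T@(tgt-s["eef_pos"]),"yaw turn rz",-(yaw+np.pi/2-s["eef_rot"][2]),s["joints"])
E
```

```text
[[ 596.   -87. ]
 [ 589.5 -419.4]
 [ 348.2 -414.7]
 [ 354.7  -82.3]]
[332.4 241.4 332.5 241.4] [ 88.9  -1.1 -91.1 178.9]
tray [ 472.08651984 -250.85593684] -0.019602435598209622
pull target [ 517.07787437 -251.73798995   90.        ] tool shift [-468.7780889    71.44699923  240.362907  ] yaw turn rz -0.207106431773997 [ 3.19430770e-01  3.50724425e-01  1.17115554e+00 -5.54589710e-04
  1.62052685e+00  5.46112477e-01]
```

```bash
python3 -m crank '[[0,-15,2,0,0,0,-0.02],[0,-45,7,0,0,0,-0.04],[0,-85,13,0,0,0,-0.06],[0,-130,20,0,0,0,-0.08],[0,-175,27,0,0,0,-0.1],[0,-220,34,0,0,0,-0.12],[0,-265,40,0,0,0,-0.14],[0,-310,47,0,0,0,-0.16],[0,-350,53,0,0,0,-0.18],[0,-385,59,0,0,0,-0.207]]'; python3 -m crank '[[0,-25,-1,0,0,0,0],[0,-45,-2,0,0,0,0],[0,-65,-3,20,0,0,0],[0,-80,-4,50,0,0,0],[0,-83.5,-4.5,90,0,0,0],[0,-83.5,-4.5,130,0,0,0],[0,-83.5,-4.5,170,0,0,0],[0,-83.5,-4.5,205,0,0,0],[0,-83.5,-4.5,230,0,0,0],[0,-83.5,-4.5,240,0,0,0]]'
python3 -m crank '[[0,0,0,0,0,0,0],[0,0,0,0,0,0,0],[0,0,0,0,0,0,0]]'; python3 s.py;  python3 - <<'E'
from h import *
p,d=optics.camera("top");cv2.imwrite("pics/t3.png",cv2.resize(p[180:340,320:520,::-1],None,fx=3.5,fy=3.5))
E
```

```text
clock: 17.5
eef_pos: [523.4, -168.8, 330.6]
eef_rot: [-3.142, 0.0, 1.551]
wrist_force: [0.1, -0.5, -2.9]
finger_gap: 9.8
finger_force: 45.0
clock: 18.5
eef_pos: [516.7, -249.5, 88.1]
eef_rot: [-3.138, -0.002, 1.551]
wrist_force: [0.5, -0.0, -4.5]
finger_gap: 9.8
finger_force: 45.0
clock: 18.8
eef_pos: [518.7, -250.8, 92.6]
eef_rot: [3.139, 0.001, 1.551]
wrist_force: [0.4, -0.4, -3.4]
finger_gap: 9.6
finger_force: 45.0
18.8 F [ 0.4 -0.4 -3.4] M [-0.06 -0.09  0.02] 9.570827721391813 45.00297546386719 [ 518.67710107 -250.84722254   92.56890224] [3.13935634e+00 1.26678309e-03 1.55090027e+00]
```

View pics/t3.png

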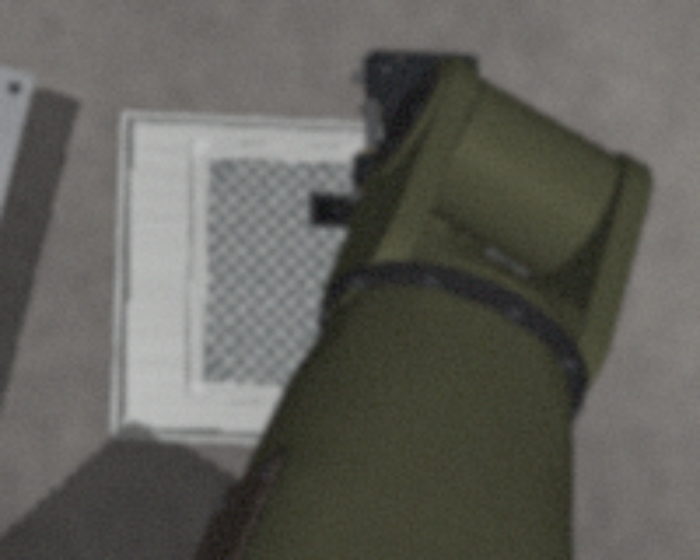

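The filter sits parallel to and well within the tray walls. Lowering it.

```bash
python3 -m crank '[[0,0,0,12,0,0,0],[0,0,0,28,0,0,0],[0,0,0,42,0,0,0],[0,0,0,52,0,0,0],[0,0,0,58,0,0,0],[0,0,0,62,0,0,0],[0,0,0,65,0,0,0],[0,0,0,67,0,0,0],[0,0,0,67,0,0,0],[0,0,0,67,0,0,0]]'; python3 s.py; python3 -m crank '[[0,0,0,1,0,0,0],[0,0,0,2,0,0,0],[0,0,0,3,0,0,0],[0,0,0,3,0,0,0]]'; python3 s.py
```

```text
clock: 19.85
eef_pos: [518.2, -250.6, 24.3]
eef_rot: [3.141, 0.0, 1.551]
wrist_force: [0.2, 0.1, -4.9]
finger_gap: 9.8
finger_force: 45.0
19.85 F [ 0.2  0.1 -4.9] M [-0.04 -0.14 -0.01] 9.805826711785116 45.002957582473755 [ 518.16914976 -250.61824296   24.25575311] [3.14116839e+00 2.55136943e-04 1.55078315e+00]
clock: 20.25
eef_pos: [517.9, -250.5, 20.8]
eef_rot: [-3.141, -0.0, 1.551]
wrist_force: [0.2, 0.3, -4.2]
finger_gap: 9.6
finger_force: 45.0
20.25 F [ 0.2  0.3 -4.2] M [-0.03 -0.09  0.02] 9.592762329069927 45.003039836883545 [ 517.94388987 -250.50420647   20.81971595] [-3.14138635e+00 -1.20324248e-04  1.55075249e+00]
```

```bash
python3 -m crank '[[0,0,0,0.5,0,0,0],[0,0,0,1,0,0,0],[0,0,0,1.5,0,0,0],[0,0,0,2,0,0,0],[0,0,0,2,0,0,0],[0,0,0,2,0,0,0]]'; python3 s.py;python3 -m crank '[[0,0,0,0.5,0,0,0],[0,0,0,1,0,0,0],[0,0,0,1.5,0,0,0],[0,0,0,1.5,0,0,0]]'; python3 s.py
```

```text
clock: 20.85
eef_pos: [518.0, -250.5, 19.0]
eef_rot: [-3.142, -0.0, 1.551]
wrist_force: [0.2, -0.5, -3.4]
finger_gap: 10.1
finger_force: 45.0
20.85 F [ 0.2 -0.5 -3.4] M [-0.04 -0.12 -0.  ] 10.110138985091249 45.00301480293274 [ 518.01004373 -250.53235143   18.95497395] [-3.14154482e+00 -1.86252522e-05  1.55083793e+00]
clock: 21.25
eef_pos: [518.1, -250.6, 18.0]
eef_rot: [3.141, 0.0, 1.551]
wrist_force: [-3.5, 2.2, 4.4]
finger_gap: 9.4
finger_force: 45.0
21.25 F [-3.5  2.2  4.4] M [0.25 0.64 0.03] 9.396547391032371 45.00112473964691 [ 518.09557228 -250.5806918    17.99184846] [3.14142873e+00 1.46961785e-04 1.55086893e+00]
```

Contact felt (+4.4 N). Releasing and rising.

```bash
python3 -m crank '[[5,0,0,0,0,0,0],[20,0,0,0,0,0,0],[40,0,0,0,0,0,0],[40,0,0,0,0,0,0],[40,0,0,-6,0,0,0],[40,0,0,-16,0,0,0],[40,0,0,-40,0,0,0],[40,0,0,-80,0,0,0],[40,0,0,-125,0,0,0],[40,0,0,-170,0,0,0]]' 5;python3 -m crank '[[40,40,-20,-40,0,0,0],[40,80,-40,-80,0,0,0],[40,120,-60,-100,0,0,0],[40,160,-80,-100,0,0,0],[40,200,-95,-100,0,0,0],[40,240,-110,-100,0,0,0],[40,260,-120,-100,0,0,0],[40,260,-120,-100,0,0,0],[40,260,-120,-100,0,0,0]]'; python3 s.py; python3 - <<'E'
from h import *
c=optics.calibration("scene")
p,d=optics.camera("scene");cv2.imwrite("pics/s4.png",p[:,:,::-1])
p,d=optics.camera("top");cv2.imwrite("pics/t4.png",p[:,:,::-1])
E
```

```text
clock: 22.25
eef_pos: [517.7, -250.4, 190.1]
eef_rot: [3.141, 0.0, 1.551]
wrist_force: [-0.5, -0.0, 1.2]
finger_gap: 37.4
finger_force: 0.0
clock: 23.15
eef_pos: [403.3, 11.8, 288.2]
eef_rot: [3.14, 0.0, 1.552]
wrist_force: [-0.1, 0.1, 0.1]
finger_gap: 37.5
finger_force: 0.0
23.15 F [-0.1  0.1  0.1] M [-0.09  0.07 -0.04] 37.46947260497017 0.0 [403.26239335  11.79869242 288.22874313] [3.14025991e+00 1.94998943e-04 1.55179724e+00]
```

View pics/s4.png

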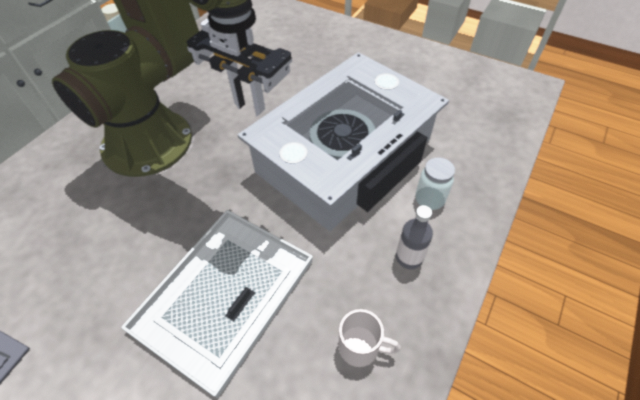

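View pics/t4.png

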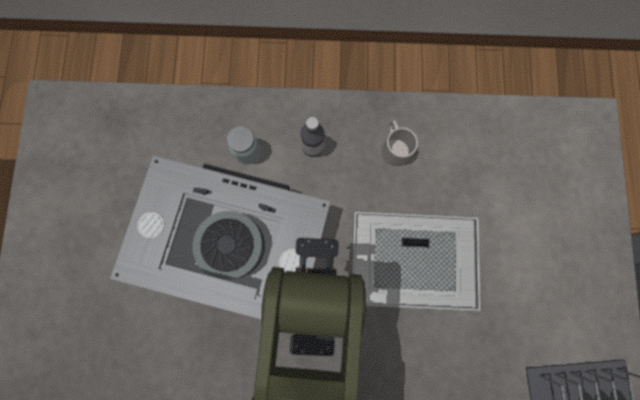

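The filter lies flat in the tray, pull up at (415,242). Both wings are turned along the frame edge at (202,190) and (267,207), and the jar, bottle and mug haven't moved. One quick check of the clip angles before handing in.

```bash
python3 - <<'E'
from h import *
c=optics.calibration("top");p=cv2.imread("pics/t4.png").max(2)
H=(506.3,231.6,-0.229)
for u0,v0 in((202,190),(267,207)):
    m=np.zeros(p.shape,np.uint8);m[v0-9:v0+10,u0-13:u0+14]=p[v0-9:v0+10,u0-13:u0+14]<75
    v,u=np.nonzero(m);X=np.array([W2H(ray(a,b,158,c),H) for a,b in zip(u,v)],np.float32)
    w,V=np.linalg.eigh(np.cov(X.T));print(len(u),X.mean(0),np.degrees(np.arctan2(V[1,1],V[0,1])),w)
E
```

```text
49 [93.881226 72.08291 ] 94.80470733042154 [ 5.53931464 97.11667287]
46 [ 93.537575 -85.49885 ] 86.30989014306341 [ 4.49019133 92.66156952]
```

```bash
python3 -c "
from cell import manip; print(manip.sign_off())"
```

```text
the job is handed in; nothing more can be done
None
```

Both clips are turned fully aside (about -1.49 and +1.51 rad), and the grease filter lies flat and pull side up in the tray. The jar, bottle and mug did not move in the pictures, and I handed the job in at about 23 s on the robot's clock.

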